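# Roll the speaker onto its foot and switch it on

## Task

The blue cylinder-shaped speaker lies on its side near the front edge of the desk. Push its top with your fingertips to roll it away from that edge, a little over a third of a turn, until it sits still on its flat rubber foot; then press the orange power button, which is now on top, fully in with a fingertip and take your hand away. Do not pick the speaker up or lift it, leave it sitting on its foot where it rolled to, and leave the other things on the desk where they are.

Things in the scene. Friction and masses are not known exactly. Their poses are not given: they have to be found in the camera images.
- speaker: Blue fabric speaker, black end caps: cylinder 66 mm wide, 160 long, 0.3 to 0.65 kg. Origin: middle of its axis. The fabric grips fingertips (a press behind the axis rolls it back). y = along the axis (stays level); z = from the foot to the power button, up when it sits on the foot. At the start z points down and towards the robot, 129 degrees from upright: roll it the way the level part of -z points, 10 to 33 degrees left of ahead.
- speaker_foot (a point): Middle of the foot: a flat 22 mm wide along the whole cylinder, with a light grey rubber strip, on the -z side, 31.1 mm from the axis. At the start it faces up and away from the robot; it must end face down on the desk. If it is let go within about 15 degrees of that, the speaker tips onto the flat by itself.
- speaker_center (a point): Same point as the speaker's origin: 33 mm over the desk while it rolls, 31 mm when it sits on the foot. The round is made of 19 shallow flats, 10 mm wide, on each of which it can come to rest. Rolling without slip it travels 33 mm per radian, about 74 mm in all; a fingertip that drags its top along travels twice as far as the axis. Pushed slowly, it stays within 6 mm of where it is let go.
- power_top (a point): Middle of the top face of the orange round power button: 15.6 mm in diameter, it stands 3.5 mm proud of the cylinder, at (0, +52, +36.5) mm in the speaker's frame when out, on a black control panel (y = +5 to +75 mm). The two small grey keys beside it are fixed.
- power (a joint): Travel of the power button into the speaker, m: 0 = out, 0.0025 = fully in. Spring: about 1.5 N to start, 4 N fully in; it comes back out when released.
- calculator: Grey pocket calculator, 128 x 78 x 14 mm, loose, behind the work next to the laptop. Origin under its middle. Leave it alone.
- eraser: Eraser in a blue sleeve, 19 x 40 x 13 mm, loose, in front of the laptop. Origin under its middle. Leave it alone.
- highlighter: Yellow highlighter, 22 x 116 x 17 mm, loose, to the right of the speaker. Origin under its middle. Leave it alone.
- sharpener: Small grey pencil sharpener, 16 x 26 x 13 mm, loose, near the front edge before the laptop. Origin under its middle. Leave it alone.
- glue_stick: Glue stick with a red cap standing upright, 27 mm across, 98 mm tall, loose, behind the work. Origin under its middle. Leave it alone.

How it is judged:
By the outcome, as a careful person would: the job done as asked, in the order asked, and still so for the second after the job is handed in, with the robot touching nothing.
It also fails if it takes over 61 s, if anything falls off the work surface, if the arm or the gripper's body presses on something with over 40 N, if the wrist force passes 120 N, or if a joint passes its speed limit or range.

## Robot

A 6-joint arm with a two-finger parallel gripper is mounted at the origin on a cart in front of the work surface, level with it; the furniture and walls round the work are solid. World frame = base frame: x ahead of the robot, y to its left, z up, the work surface at z = 0. Lengths are in m, angles in rad, forces in N, time in s.
With the tool pointing down it reaches from about 0.35 to 0.975 m from the base axis. Payload 4.9 kg.
Tool frame: the origin (TCP) lies midway between the tips of the shut fingers; the grasp point (between the pads) lies 19 mm behind it; z points along the fingers, y is the line along which they close (so a half turn about z gives the same grasp; the last joint's range is limited). The gripper opens to 85 mm and grips with 20 to 120 N. Pads are 22 mm wide; open, the fingers measure 114 mm over their backs; the gripper's body (76 mm by 85 mm) begins 54 mm behind the grasp point. The pads swing forward as they close: fully open they stand 13 mm farther back than shut.
Start: joints at [-1.384, 0.053, 1.613, -0, 1.476, -0.119], TCP at [0.188, -0.596, 0.231] pointing down, gripper open.
Joint ranges: [-3.01, 3.01], [-1.01, 2.22], [0.06, 2.58], [-1.02, 4.17], [0.09, 2.62], [-3.14, 3.14]. Speed limits (rad/s): [2.57, 2.57, 3.14, 3.14, 3.14, 3.14].

## Interface

Orientations are given as a rotation vector (axis times angle).
In Python, from station import telemetry, optics, ctrl gives the robot as it stands.
- The arm moves only by the shell command python3 -m pendant 'ROWS' [FORCE]. ROWS is JSON, one flat list of numbers, 7 for each row, row after row: the turn, a rotation vector about the tool's x, y, z as a fraction of full scale, then the shift along the tool's x, y, z as a fraction of full scale, then the opening, from 0 (shut) to 1 (fully open). In form: [ax, ay, az, tx, ty, tz, fingers, ax, ay, az, tx, ty, tz, fingers, ...]. A call has 1 to 12 rows; each row is the pose to reach, as a shift and turn from the pose commanded when the call began, along the tool's axes at that moment; what a row does not reach only later rows make up. Full scale, the value 1, is 300 mm for a shift and 30 degrees for a turn. A row lasts 1/8 s, in which the tool goes at most 62.5 mm and 10.7 degrees, less where a joint would pass 70% of its speed; a pose out of reach is approached as far as the arm can. A call with a number of a shift or a turn outside -1 to 1 is refused whole. A call with a gripper value outside its range is refused whole. The fingers move at their own pace and stop on an object; FORCE is the grip in N (left out, the last holds). Time passes only in rows, so rows that repeat a pose let the fingers close. It gives the time, the measured TCP pose, the force, the opening and the grip force at its end, in the units of the state.
- telemetry.get_obs(): the state, without advancing time (a new reading comes with each control period).
- optics.get_image(name): name is "side" or "top"; returns a dict with "image" (420x560x3 uint8, red, green, blue), "depth" (420x560 float32, m along the optical axis (not along the pixel's ray), 0 where there is no reading), "fx", "fy", "cx", "cy" (pixels), "rvec" (rotation vector, rad) and "tvec" (3), from world to camera coordinates, as OpenCV has them. Camera axes: x right, y down, z forward; pixel columns grow to the right and rows downward; lengths in m; the calibration is good to about 2 mm. A picture is of the moment at which its call begins.
- ctrl.finish_job(): hands the job in; it is judged then, once.
The state is a dict: "t": time; "q": joint angles; "dq": joint speeds; "effort": joint torques, N m; "tool_pos": TCP position; "tool_rot": TCP orientation; "contact_force": force on the tool from outside, world axes, zero at the start; "wrist_torque": the same for the moment, N m; "opening": finger opening in m; "grip_force": force on a finger pad.
Only numpy, scipy, OpenCV 4.12 (cv2) and the standard library are available. Lean on these libraries where they do the work, as an engineer would, in place of code of your own. Each camera call takes 0.05 s, during which the arm holds its last target. There are 200 camera calls.

## Working session

There is one attempt and no reset: what is moved stays moved. The work goes in short steps, Python scripts to look and compute and a shell command to move; the robot and the scene stay as the last step left them, time stands still between calls to the robot, and variables do not carry over. Pictures are saved under pics/ and viewed, at most 10 in all, crops included, and the job is handed in when it is done.

```bash
mkdir -p pics; cat > h.py <<'E'
import numpy as np, cv2
from station import telemetry, optics, ctrl
def cam(n):
    d=optics.get_image(n); d['R']=cv2.Rodrigues(np.array(d['rvec'],float))[0]; d['t']=np.array(d['tvec'],float).ravel(); return d
def world(d):
    v,u=np.mgrid[:420,:560]; z=d['depth']
    P=np.stack([(u-d['cx'])/d['fx']*z,(v-d['cy'])/d['fy']*z,z],-1)
    W=(P-d['t'])@d['R']; W[z==0]=np.nan; return W
def save(d,f,crop=None,s=1):
    im=d['image'][:,:,::-1]
    if crop: u0,v0,u1,v1=crop; im=im[v0:v1,u0:u1]
    cv2.imwrite(f,cv2.resize(im,None,fx=s,fy=s,interpolation=cv2.INTER_CUBIC))
E
python3 - <<'E'
from h import *
for n in('top','side'):
    d=cam(n); save(d,f'pics/{n}0.png'); np.save(n+'0.npy',world(d)); print(n,d['fx'],-d['R'].T@d['t'])
    hsv=cv2.cvtColor(d['image'],cv2.COLOR_RGB2HSV); W=world(d)
o=telemetry.get_obs(); print(o['tool_rot'],o['tool_pos'],o['t'])
E
```

```text
top 439.6621202548722 [ 0.39447126 -0.3292452   0.96512192]
side 403.576240981817 [0.3244892  0.41771735 0.46397548]
[-3.10311365e+00 -4.78176116e-01  6.71787856e-05] [ 0.18805341 -0.59544349  0.23018143] 0.1
```

View pics/top0.png

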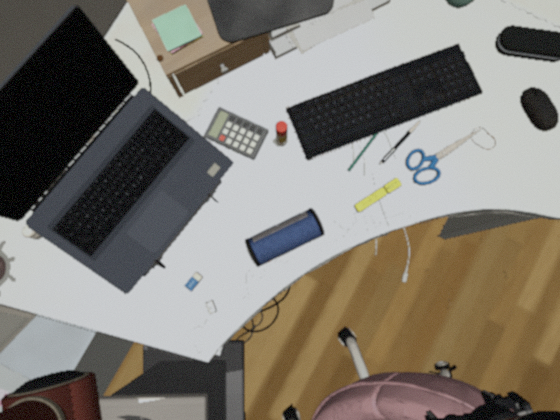

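View pics/side0.png

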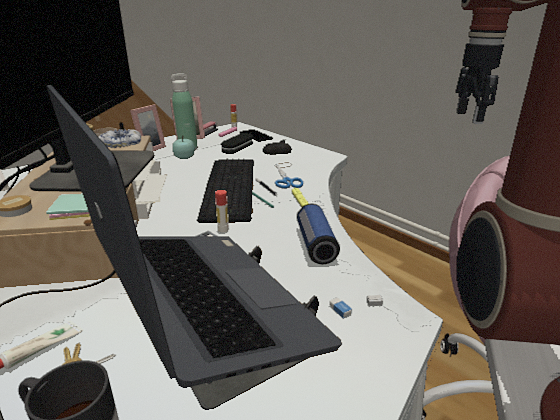

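The top view shows the speaker from (252,250) to (320,222). The calculator is at (237,133), the glue stick at (282,132), the highlighter at (378,195), and the eraser and sharpener are at lower left. The side view shows the speaker's near end cap at (321,249).

```bash
python3 - <<'E'
from h import *
from scipy.optimize import least_squares
A=[]
for n,(u0,v0,u1,v1) in {'top':(235,200,335,275),'side':(290,195,350,270)}.items():
    W=np.load(n+'0.npy')[v0:v1,u0:u1].reshape(-1,3); W=W[np.isfinite(W[:,2])&(W[:,2]>.03)&(W[:,2]<.08)]
    c=np.median(W[:,:2],0); W=W[np.linalg.norm(W[:,:2]-c,axis=1)<.1]
    print(n,len(W),W.min(0),W.max(0),c)
    A.append(W)
for n,W in zip(('top','side'),A):
    if n=='side':
        pass
    # fit cyl r=.033
    def f(p):
        d=np.array([np.cos(p[2]),np.sin(p[2])]); nn=np.array([-d[1],d[0]])
        return np.hypot((W[:,:2]-p[:2])@nn,W[:,2]-p[3])-.033
    s=least_squares(f,[*A[0][:,:2].mean(0),np.radians(110),.033],loss='soft_l1',f_scale=.002)
    d=np.array([np.cos(s.x[2]),np.sin(s.x[2])]); a=(W[:,:2]-s.x[:2])@d
    lo,hi=np.percentile(a,[.5,99.5]); print(n,np.degrees(s.x[2]),s.x[3],'mid',s.x[:2]+d*(lo+hi)/2,'len',hi-lo, np.std(f(s.x)))
W=np.load('top0.npy')
for nm,u,v in[('calc',237,133),('glue',281,126),('hl l',358,208),('hl r',398,184),('eraser',194,281),('kbd ll',313,155),('pencil',350,168)]: print(nm,np.nanmedian(W[v-1:v+2,u-1:u+2].reshape(-1,3),0).round(3))
E
```

```text
top 2349 [ 0.41648042 -0.41745724  0.03099473] [ 0.53704477 -0.25088216  0.06929619] [ 0.47429107 -0.33368345]
side 1355 [ 0.41711809 -0.39388415  0.03001202] [ 0.53275143 -0.24658009  0.06565911] [ 0.47243608 -0.29600045]
top 114.63491624108912 0.031571999679471635 mid [ 0.47617984 -0.33367401] len 0.159119638630144 0.0018214360901962659
side 114.85662516431604 0.029734459280560392 mid [ 0.47297837 -0.32287438] len 0.14434379271118758 0.0064580480544944715
calc [ 0.716 -0.233  0.011]
glue [ 0.7   -0.332  0.098]
hl l [ 0.538 -0.497  0.013]
hl r [ 0.59  -0.586  0.015]
eraser [ 0.388 -0.138  0.011]
kbd ll [ 0.66  -0.402  0.012]
pencil [ 0.631 -0.484  0.006]
```

```bash
cat >> h.py <<'E'
from scipy.spatial.transform import Rotation as Ro
TH=np.radians(114.7); AX=np.array([np.cos(TH),np.sin(TH),0]); RO=np.array([AX[1],-AX[0],0]); C0=np.array([.4755,-.333,0])
def to(p,pos=None,rot=None,th=TH):
    "fractions for tool to go to world p with tool x along angle th, pointing down"
    o=telemetry.get_obs(); pos=o['tool_pos'] if pos is None else pos; R=Ro.from_rotvec(o['tool_rot'])
    G=np.array([[np.cos(th),np.sin(th),0],[np.sin(th),-np.cos(th),0],[0,0,-1]]).T
    w=(R.inv()*Ro.from_matrix(G)).as_rotvec()
    print('turn',(np.degrees(w)/30).round(3),'shift',(R.inv().apply(np.array(p)-pos)/.3).round(4))
def st():
    o=telemetry.get_obs(); p=o['tool_pos']-C0; print('t',o['t'],'along axis %.1f roll %.1f z %.1f mm'%(p@AX*1e3,p@RO*1e3,p[2]*1e3),'F',np.round([o['contact_force']@AX,o['contact_force']@RO,o['contact_force'][2]],2),'M',np.round(o['wrist_torque'],2))
E
python3 -c "
from h import *
to(C0+[-.14,-.13,.19])"
```

```text
turn [-2.000e-03 -3.000e-03 -3.239e+00] shift [ 0.6016 -0.2728  0.1346]
```

```bash
python3 -m pendant '[0,0,-0.3,0.2,-0.09,0.05,0, 0,0,-0.65,0.4,-0.18,0.1,0, 0,0,-1,0.6,-0.27,0.13,0, 0,0,-1,0.6,-0.27,0.13,0]' 40; python3 -c "
from h import *
to(C0+[0,0,.12])"
```

```text
t: 0.6
tool_pos: [0.3371, -0.4615, 0.1907]
tool_rot: [-2.87, -1.27, -0.0]
contact_force: [0.5, -0.1, -0.2]
opening: 0.0119
grip_force: 0.0
turn [-0.003 -0.005 -2.232] shift [0.627  0.054  0.2363]
```

```bash
python3 -m pendant '[0,0,-0.3,0.2,0.018,0.08,0, 0,0,-0.65,0.4,0.036,0.16,0, 0,0,-1,0.627,0.054,0.236,0, 0,0,-1,0.627,0.054,0.236,0]'; python3 -m pendant '[0,0,-0.33,0,0,0,0, 0,0,-0.66,0,0,0,0, 0,0,-1,0,0,0,0, 0,0,-1,0,0,0,0]';python3 -c "
from h import *
to(C0+RO*.002+[0,0,.075])"
```

```text
t: 1.1
tool_pos: [0.475, -0.3344, 0.1194]
tool_rot: [-2.445, -1.967, 0.001]
contact_force: [0.2, -0.7, 0.3]
opening: -0.0002
grip_force: 0.0
t: 1.6
tool_pos: [0.4739, -0.3381, 0.1219]
tool_rot: [1.863, 2.529, -0.001]
contact_force: [-0.1, 0.4, 0.1]
opening: -0.0001
grip_force: 0.0
turn [-0.     0.002 -0.249] shift [0.0157 0.0168 0.1565]
```

```bash
python3 -m pendant '[0,0,-0.249,0.016,0.017,0.08,0, 0,0,-0.249,0.016,0.017,0.156,0, 0,0,-0.249,0.016,0.017,0.156,0, 0,0,-0.249,0.016,0.017,0.156,0]'; python3 -c "
from h import *
st(); save(cam('side'),'pics/s1.png',(250,140,390,280),4); to(C0+RO*.002+[0,0,.07])"
```

```text
t: 2.1
tool_pos: [0.4781, -0.3315, 0.0757]
tool_rot: [1.691, 2.646, -0.001]
contact_force: [-1.0, 0.2, -0.3]
opening: 0.0001
grip_force: 0.0
t 2.1 along axis 0.3 roll 2.9 z 75.7 mm F [ 0.57 -0.82 -0.28] M [0.02 0.01 0.01]
turn [0.001 0.004 0.006] shift [-0.0001 -0.0038  0.0204]
```

View pics/s1.png

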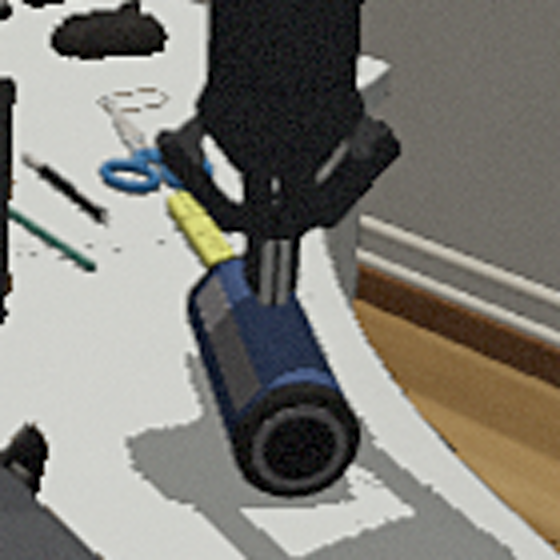

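The fingertips are above the speaker's top, and the grey foot shows on the far side at (225,340) in the crop. Now I'll press gently.

```bash
python3 -m pendant '[0,0,0,0,0,0.015,0, 0,0,0,0,0,0.026,0, 0,0,0,0,0,0.03,0, 0,0,0,0,0,0.03,0, 0,0,0,0,0,0.03,0]'; python3 -c "
from h import *
st()"; python3 -m pendant '[0,0,0,0,0,0.004,0, 0,0,0,0,0,0.004,0]';python3 -c "
from h import *
st()"
```

```text
t: 2.78
tool_pos: [0.4779, -0.3306, 0.0657]
tool_rot: [1.688, 2.649, 0.0]
contact_force: [-0.2, 0.5, -0.3]
opening: 0.0002
grip_force: 0.0
t 2.775 along axis 1.2 roll 3.1 z 65.7 mm F [ 0.56  0.02 -0.31] M [ 0.01 -0.   -0.01]
t: 3.02
tool_pos: [0.4781, -0.3306, 0.0655]
tool_rot: [1.688, 2.649, 0.001]
contact_force: [-1.6, 1.1, 5.4]
opening: 0.0
grip_force: 2.7
t 3.025 along axis 1.1 roll 3.4 z 65.5 mm F [ 1.63 -1.02  5.36] M [0.38 0.32 0.06]
```

```bash
python3 -m pendant '[0,0,0,0,0.01,0.0,0, 0,0,0,0,0.02,0.0,0, 0,0,0,0,0.03,0.001,0, 0,0,0,0,0.04,0.001,0, 0,0,0,0,0.04,0.001,0]';python3 -c "
from h import *
st()"
```

```text
t: 3.65
tool_pos: [0.4895, -0.3255, 0.0656]
tool_rot: [1.687, 2.649, 0.001]
contact_force: [-0.4, 2.2, 5.4]
opening: -0.0002
grip_force: 3.0
t 3.65 along axis 1.0 roll 15.9 z 65.6 mm F [2.15 0.56 5.44] M [ 0.4   0.14 -0.04]
```

```bash
python3 -m pendant '[0,0,0,0,0.013,0.001,0, 0,0,0,0,0.026,0.002,0, 0,0,0,0,0.04,0.004,0, 0,0,0,0,0.053,0.0065,0, 0,0,0,0,0.053,0.0065,0]';python3 -c "
from h import *
st()
d=cam('side'); save(d,'pics/s2.png',(250,140,390,280),4)"
```

```text
t: 4.28
tool_pos: [0.5044, -0.3187, 0.064]
tool_rot: [1.687, 2.648, 0.002]
contact_force: [-0.9, 3.7, 8.0]
opening: 0.0001
grip_force: 3.9
t 4.275 along axis 0.9 roll 32.3 z 64.0 mm F [3.73 0.72 8.  ] M [ 0.59  0.09 -0.03]
```

View pics/s2.png

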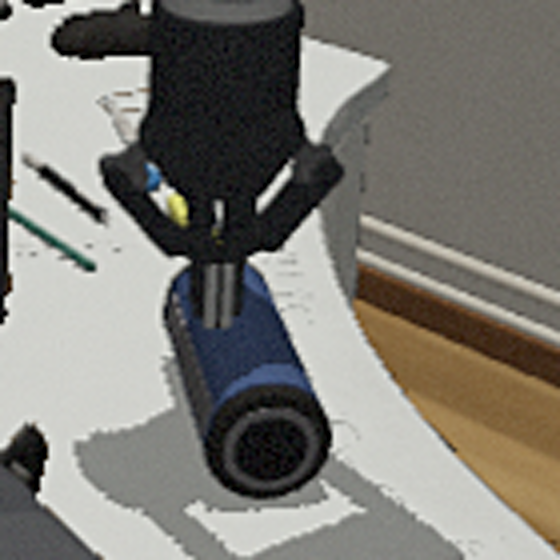

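```bash
cat >> h.py <<'E'
from scipy.optimize import least_squares
def axis(guess):
    "axis position along roll (mm), from both cameras"
    out=[]
    for n in('side','top'):
        d=cam(n); W=world(d).reshape(-1,3); col=d['image'].reshape(-1,3).astype(int)
        k=np.isfinite(W[:,2])&(col[:,2]>col[:,0]+12)&(W[:,2]>.01)&(W[:,2]<.069); W=W[k]-C0
        a=W@AX; r=W@RO; z=W[:,2]; k=(abs(a)<.085)&(abs(r-guess)<.045); a,r,z=a[k],r[k],z[k]
        f=lambda p:np.hypot(r-p[0]-p[1]*a,z-p[2])-.033
        s=least_squares(f,[guess,0,.033],loss='soft_l1',f_scale=.0015)
        print(n,k.sum(),'roll %.1f mm yaw %.1f deg zc %.1f'%(s.x[0]*1e3,np.degrees(s.x[1]),s.x[2]*1e3),'ext',np.percentile(a,[1,99]).round(3))
E
python3 -m pendant '[0,0,0,0,0,-0.02,0, 0,0,0,0,-0.02,-0.035,0, 0,0,0,0,-0.04,-0.035,0, 0,0,0,0,-0.04,-0.035,0]';python3 -c "
from h import *
st();axis(.0145)"
```

```text
t: 4.82
tool_pos: [0.4915, -0.3241, 0.0724]
tool_rot: [-1.689, -2.648, -0.0]
contact_force: [0.2, 0.1, 0.4]
opening: 0.0
grip_force: 0.0
t 4.825 along axis 1.4 roll 18.2 z 72.4 mm F [0.03 0.25 0.45] M [-0.03  0.04  0.01]
side 602 roll -3.2 mm yaw 0.1 deg zc 30.9 ext [-0.068  0.074]
top 520 roll -1.7 mm yaw -0.2 deg zc 31.9 ext [-0.071  0.072]
```

```bash
python3 -c "
from h import *
axis(.0); d=cam('side'); save(d,'pics/s3.png',(250,140,390,280),4)"
```

```text
side 565 roll 3.1 mm yaw 0.1 deg zc 30.8 ext [-0.071  0.073]
top 544 roll 4.1 mm yaw -0.4 deg zc 32.0 ext [-0.067  0.072]
```

View pics/s3.png

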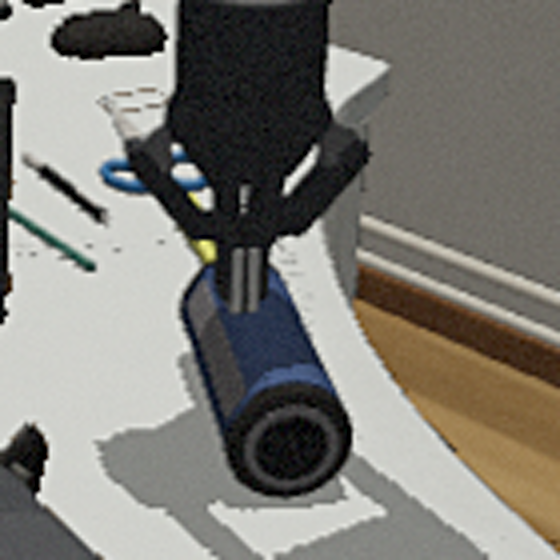

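The speaker rolled back when I lifted. The grey foot is visible again at (215,340). I'll let it settle, then release more gently next time.

```bash
python3 -m pendant '[0,0,0,0,0,0,0,0,0,0,0,0,0,0,0,0,0,0,0,0,0,0,0,0,0,0,0,0]'; python3 -c "
from h import *
st();axis(.003)
for i in range(3): axis(.003)"
```

```text
t: 5.58
tool_pos: [0.4923, -0.3239, 0.0728]
tool_rot: [1.688, 2.649, 0.0]
contact_force: [-0.0, -0.7, 0.2]
opening: -0.0001
grip_force: 0.0
t 5.575 along axis 1.2 roll 19.0 z 72.8 mm F [-0.65 -0.32  0.23] M [-0.01  0.    0.01]
side 618 roll -5.0 mm yaw -0.1 deg zc 30.9 ext [-0.067  0.075]
top 494 roll -6.4 mm yaw -0.4 deg zc 31.9 ext [-0.073  0.072]
side 616 roll -4.8 mm yaw 0.1 deg zc 30.9 ext [-0.066  0.074]
top 496 roll -6.3 mm yaw -0.3 deg zc 31.9 ext [-0.073  0.072]
side 611 roll -4.9 mm yaw -0.0 deg zc 30.9 ext [-0.067  0.073]
top 497 roll -6.4 mm yaw -0.5 deg zc 31.8 ext [-0.073  0.072]
side 615 roll -4.8 mm yaw 0.0 deg zc 30.8 ext [-0.068  0.074]
top 495 roll -6.2 mm yaw -0.4 deg zc 31.9 ext [-0.073  0.072]
```

```bash
python3 -c "
from h import *
to(C0+RO*-.003+[0,0,.0668])"
```

```text
turn [ 0.   -0.    0.01] shift [-0.0038 -0.0733  0.0198]
```

```bash
python3 -m pendant '[0,0,0,-0.004,-0.073,0,0, 0,0,0,-0.004,-0.073,0.01,0, 0,0,0,-0.004,-0.073,0.018,0, 0,0,0,-0.004,-0.073,0.023,0, 0,0,0,-0.004,-0.073,0.025,0, 0,0,0,-0.004,-0.073,0.025,0]';python3 -c "
from h import *
st()"
```

```text
t: 6.72
tool_pos: [0.4732, -0.3341, 0.0658]
tool_rot: [1.688, 2.65, 0.001]
contact_force: [-0.6, 2.7, 5.4]
opening: 0.0002
grip_force: 2.4
t 6.725 along axis -0.0 roll -2.5 z 65.8 mm F [2.64 0.6  5.44] M [0.37 0.22 0.02]
```

```bash
python3 -m pendant '[0,0,0,0,0.01,0.0,0, 0,0,0,0,0.02,0.0,0, 0,0,0,0,0.03,0.0005,0, 0,0,0,0,0.04,0.001,0, 0,0,0,0,0.05,0.0015,0, 0,0,0,0,0.06,0.0025,0, 0,0,0,0,0.07,0.0035,0, 0,0,0,0,0.08,0.005,0, 0,0,0,0,0.09,0.0065,0, 0,0,0,0,0.1,0.0085,0, 0,0,0,0,0.1,0.0085,0, 0,0,0,0,0.1,0.0085,0]';python3 -c "
from h import *
st();axis(.01)"
```

```text
t: 8.22
tool_pos: [0.5009, -0.3215, 0.0633]
tool_rot: [1.687, 2.648, 0.001]
contact_force: [0.2, 3.0, 5.9]
opening: 0.0002
grip_force: 3.1
t 8.225 along axis -0.2 roll 27.9 z 63.3 mm F [2.62 1.45 5.86] M [ 0.53  0.03 -0.02]
side 551 roll 11.0 mm yaw 0.1 deg zc 30.8 ext [-0.069  0.074]
top 582 roll 9.5 mm yaw -0.1 deg zc 31.8 ext [-0.071  0.072]
```

```bash
python3 -m pendant '[0,0,0,0,0.01,0.002,0, 0,0,0,0,0.02,0.004,0, 0,0,0,0,0.028,0.006,0, 0,0,0,0,0.028,0.006,0, 0,0,0,0,0.028,0.006,0]';python3 -c "
from h import *
st();axis(.015)"
```

```text
t: 8.95
tool_pos: [0.5087, -0.318, 0.0617]
tool_rot: [1.687, 2.648, 0.001]
contact_force: [-0.3, 2.9, 7.0]
opening: -0.0001
grip_force: 3.3
t 8.95 along axis -0.2 roll 36.4 z 61.7 mm F [2.71 0.94 6.96] M [0.62 0.07 0.01]
side 582 roll 15.7 mm yaw -0.0 deg zc 31.1 ext [-0.069  0.074]
top 597 roll 14.0 mm yaw -0.2 deg zc 32.1 ext [-0.073  0.072]
```

Now I'll retreat slowly along the contact normal (up and slightly forward).

```bash
python3 -m pendant '[0,0,0,0,0.001,-0.002,0, 0,0,0,0,0.002,-0.004,0, 0,0,0,0,0.004,-0.007,0, 0,0,0,0,0.006,-0.012,0, 0,0,0,0,0.008,-0.022,0, 0,0,0,0,0.008,-0.04,0, 0,0,0,0,0.008,-0.04,0]';python3 -c "
from h import *
st();axis(.015);axis(.015);to(C0+RO*.017+[0,0,.0735]);to(C0+RO*.017+[0,0,.0665])"
```

```text
t: 9.93
tool_pos: [0.5103, -0.3174, 0.0737]
tool_rot: [1.687, 2.648, -0.0]
contact_force: [0.4, -0.3, 0.7]
opening: 0.0001
grip_force: 0.0
t 9.925 along axis -0.4 roll 38.1 z 73.7 mm F [-0.47  0.26  0.67] M [ 0.05 -0.02  0.01]
side 661 roll 1.8 mm yaw -0.2 deg zc 30.7 ext [-0.068  0.072]
top 674 roll 2.9 mm yaw -0.8 deg zc 32.2 ext [-0.074  0.071]
side 666 roll 5.2 mm yaw -0.2 deg zc 31.0 ext [-0.07   0.073]
top 666 roll 2.8 mm yaw -0.8 deg zc 32.3 ext [-0.074  0.071]
turn [-0.   -0.    0.01] shift [-0.0003 -0.0694 -0.0022]
turn [-0.   -0.    0.01] shift [-0.0003 -0.0694  0.0211]
```

```bash
python3 -m pendant '[0,0,0,0,-0.069,0,0,0,0,0,0,-0.069,0,0,0,0,0,0,-0.069,0,0,0,0,0,0,-0.069,0,0]'; python3 -c "
from h import *
st();axis(.005);axis(.005);axis(.005)"
```

```text
t: 10.62
tool_pos: [0.4912, -0.3258, 0.073]
tool_rot: [1.688, 2.649, 0.0]
contact_force: [-0.0, 0.1, 0.4]
opening: 0.0
grip_force: 0.0
t 10.625 along axis -0.0 roll 17.3 z 73.0 mm F [0.09 0.03 0.36] M [0.04 0.   0.04]
side 607 roll -4.9 mm yaw -0.0 deg zc 30.9 ext [-0.068  0.073]
top 511 roll -6.5 mm yaw -0.1 deg zc 31.9 ext [-0.072  0.072]
side 607 roll -4.8 mm yaw 0.1 deg zc 30.9 ext [-0.068  0.073]
top 506 roll -6.2 mm yaw -0.4 deg zc 31.8 ext [-0.072  0.072]
side 609 roll -4.8 mm yaw -0.1 deg zc 30.9 ext [-0.068  0.073]
top 503 roll -6.2 mm yaw -0.4 deg zc 31.9 ext [-0.072  0.072]
```

```bash
python3 - <<'E'
import h, cv2, numpy as np
h.world=lambda d:d['W']
h.cam=lambda n:dict(image=cv2.imread(f'pics/{n}0.png')[:,:,::-1],W=np.load(n+'0.npy'))
h.axis(0)
E
python3 -c "
from h import *
d=cam('side'); save(d,'pics/s4.png',(270,170,370,280),5)"
```

```text
side 717 roll 1.9 mm yaw -0.0 deg zc 30.7 ext [-0.071  0.072]
top 1692 roll 0.7 mm yaw -0.0 deg zc 31.7 ext [-0.073  0.071]
```

View pics/s4.png

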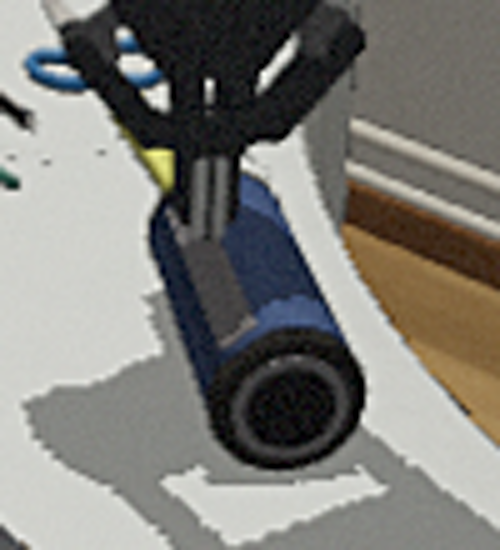

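```bash
python3 -m pendant '[0,0,0,0,-0.05,0,0, 0,0,0,0,-0.1,0,0, 0,0,0,0,-0.1,0.01,0, 0,0,0,0,-0.1,0.018,0, 0,0,0,0,-0.1,0.023,0, 0,0,0,0,-0.1,0.025,0, 0,0,0,0,-0.1,0.025,0]';python3 -c "
from h import *
st();axis(-.005)"
```

```text
t: 11.85
tool_pos: [0.4641, -0.3383, 0.0656]
tool_rot: [-1.688, -2.65, -0.0]
contact_force: [-0.2, 0.4, 1.6]
opening: -0.0001
grip_force: 0.7
t 11.85 along axis -0.1 roll -12.5 z 65.6 mm F [ 0.51 -0.03  1.62] M [ 0.16 -0.    0.05]
side 577 roll -4.8 mm yaw 0.2 deg zc 30.8 ext [-0.071  0.073]
top 400 roll -4.8 mm yaw -1.8 deg zc 31.6 ext [0.031 0.072]
```

```bash
python3 -m pendant '[0,0,0,0,0.002,0.0015,0, 0,0,0,0,0.012,0.0015,0, 0,0,0,0,0.024,0.0015,0, 0,0,0,0,0.036,0.0015,0, 0,0,0,0,0.048,0.0015,0, 0,0,0,0,0.06,0.002,0, 0,0,0,0,0.072,0.002,0, 0,0,0,0,0.084,0.002,0, 0,0,0,0,0.096,0.0025,0, 0,0,0,0,0.108,0.003,0, 0,0,0,0,0.12,0.004,0, 0,0,0,0,0.128,0.0045,0]';python3 -m pendant '[0,0,0,0,0,0,0,0,0,0,0,0,0,0]' >/dev/null;python3 -c "
from h import *
st();axis(.014)"
```

```text
t: 13.45
tool_pos: [0.4994, -0.3223, 0.0649]
tool_rot: [1.687, 2.649, 0.0]
contact_force: [-1.0, 2.8, 6.2]
opening: -0.0004
grip_force: 3.2
t 13.7 along axis -0.3 roll 26.2 z 64.9 mm F [2.7  0.09 6.99] M [0.4  0.19 0.01]
side 579 roll 15.0 mm yaw -0.1 deg zc 31.0 ext [-0.068  0.074]
top 593 roll 13.9 mm yaw -0.4 deg zc 32.1 ext [-0.068  0.072]
```

```bash
python3 -m pendant '[0,0,0,0,0,-0.001,0, 0,0,0,0,0,-0.002,0, 0,0,0,0,0,-0.002,0]' >/dev/null;python3 -c "
from h import *
st();axis(.014)"; python3 -m pendant '[0,0,0,0,0,-0.001,0, 0,0,0,0,0.0005,-0.002,0, 0,0,0,0,0.001,-0.003,0,0,0,0,0,0.001,-0.003,0]' >/dev/null;python3 -c "
from h import *
st();axis(.014)"
```

```text
t 14.175 along axis -0.2 roll 25.8 z 65.0 mm F [1.97 0.13 6.19] M [0.24 0.14 0.02]
side 590 roll 14.7 mm yaw 0.1 deg zc 31.0 ext [-0.069  0.076]
top 585 roll 13.4 mm yaw -0.1 deg zc 32.1 ext [-0.067  0.072]
t 14.775 along axis 0.0 roll 25.7 z 65.2 mm F [ 0.31 -0.2   1.45] M [-0.07 -0.04  0.01]
side 589 roll 14.7 mm yaw 0.2 deg zc 31.0 ext [-0.07   0.074]
top 581 roll 13.5 mm yaw -0.2 deg zc 32.2 ext [-0.069  0.072]
```

```bash
python3 -m pendant '[0,0,0,0,0,-0.001,0, 0,0,0,0,0.0005,-0.002,0, 0,0,0,0,0.001,-0.004,0,0,0,0,0,0.001,-0.012,0,0,0,0,0,0,-0.025,0]' >/dev/null;python3 -c "
from h import *
st();axis(.014)"; python3 -m pendant '[0,0,0,0,-0.03,0,0,0,0,0,0,-0.066,0,0,0,0,0,0,-0.066,0,0]' >/dev/null;python3 -c "
from h import *
st();axis(.014)"
```

```text
t 15.5 along axis 0.2 roll 25.9 z 73.2 mm F [0.66 0.14 0.46] M [-0.02 -0.03 -0.04]
side 604 roll 2.4 mm yaw -0.0 deg zc 30.7 ext [-0.068  0.074]
top 558 roll 2.6 mm yaw -0.3 deg zc 31.9 ext [-0.072  0.072]
t 15.975 along axis 0.1 roll 5.0 z 72.8 mm F [-0.3  -0.19 -0.61] M [-0.02 -0.02  0.02]
side 560 roll -5.0 mm yaw 0.1 deg zc 30.8 ext [-0.068  0.074]
top 454 roll -5.5 mm yaw -1.4 deg zc 31.8 ext [0.019 0.072]
```

```bash
python3 -m pendant '[0,0,0,0,-0.06,0,0, 0,0,0,0,-0.06,0.012,0, 0,0,0,0,-0.06,0.022,0, 0,0,0,0,-0.06,0.026,0, 0,0,0,0,-0.06,0.027,0]';python3 -c "
from h import *
st()"
```

```text
t: 16.7
tool_pos: [0.4651, -0.3379, 0.0655]
tool_rot: [-1.688, -2.65, -0.001]
contact_force: [-0.8, 2.2, 6.3]
opening: -0.0001
grip_force: 2.8
t 16.7 along axis -0.1 roll -11.5 z 65.5 mm F [2.32 0.16 6.26] M [0.46 0.22 0.05]
```

```bash
python3 -m pendant '[0,0,0,0,0.002,0.0005,0, 0,0,0,0,0.014,0.001,0, 0,0,0,0,0.028,0.001,0, 0,0,0,0,0.042,0.001,0, 0,0,0,0,0.056,0.001,0, 0,0,0,0,0.07,0.0015,0, 0,0,0,0,0.082,0.002,0, 0,0,0,0,0.094,0.002,0, 0,0,0,0,0.104,0.0025,0, 0,0,0,0,0.104,0.0025,0]' >/dev/null;python3 -c "
from h import *
st();axis(.01)"
```

```text
t 17.95 along axis -0.2 roll 20.2 z 65.1 mm F [2.46 0.24 6.25] M [ 0.41  0.09 -0.  ]
side 569 roll 11.5 mm yaw 0.1 deg zc 30.8 ext [-0.07   0.074]
top 586 roll 11.4 mm yaw -1.4 deg zc 31.8 ext [0.018 0.072]
```

Axis is at 11.5, close to a flat centre. Release gently.

```bash
python3 -m pendant '[0,0,0,0,0,-0.002,0, 0,0,0,0,0,-0.004,0, 0,0,0,0,0,-0.006,0,0,0,0,0,0,-0.012,0,0,0,0,0,0,-0.024,0,0,0,0,0,0,-0.024,0]' >/dev/null;python3 -c "
from h import *
st();axis(.011);axis(.011)"
```

```text
t 18.8 along axis -0.2 roll 19.4 z 71.8 mm F [-0.64 -1.01  0.27] M [ 0.03 -0.03 -0.  ]
side 607 roll 11.6 mm yaw -0.0 deg zc 30.7 ext [-0.07   0.074]
top 585 roll 10.8 mm yaw -0.3 deg zc 31.8 ext [0.018 0.072]
side 607 roll 11.5 mm yaw 0.0 deg zc 30.7 ext [-0.069  0.074]
top 586 roll 9.9 mm yaw 0.8 deg zc 31.7 ext [0.018 0.072]
```

```bash
python3 -m pendant '[0,0,0,0,-0.059,0,0, 0,0,0,0,-0.059,0.01,0, 0,0,0,0,-0.059,0.018,0, 0,0,0,0,-0.059,0.022,0, 0,0,0,0,-0.059,0.0235,0]';python3 -c "
from h import *
st()"
```

```text
t: 19.62
tool_pos: [0.4772, -0.3323, 0.065]
tool_rot: [-1.688, -2.649, -0.0]
contact_force: [-1.7, 2.0, 5.8]
opening: -0.0
grip_force: 3.2
t 19.625 along axis -0.0 roll 1.9 z 65.0 mm F [ 2.52 -0.68  5.79] M [0.46 0.33 0.02]
```

```bash
python3 -m pendant '[0,0,0,0,0.006,0.0,0, 0,0,0,0,0.02,0,0, 0,0,0,0,0.034,0,0, 0,0,0,0,0.048,0,0, 0,0,0,0,0.062,0,0, 0,0,0,0,0.076,0,0, 0,0,0,0,0.09,0.0005,0, 0,0,0,0,0.104,0.001,0, 0,0,0,0,0.118,0.001,0, 0,0,0,0,0.13,0.0015,0, 0,0,0,0,0.13,0.0015,0]' >/dev/null;python3 -c "
from h import *
st();axis(.03)"
```

```text
t 21.0 along axis -0.2 roll 41.4 z 65.0 mm F [ 2.8  -0.48  6.66] M [ 0.3   0.25 -0.01]
side 710 roll 32.0 mm yaw 0.2 deg zc 30.8 ext [-0.069  0.073]
top 571 roll 30.4 mm yaw -0.0 deg zc 31.9 ext [-0.072  0.072]
```

Matches the 31.0 target well enough, so I'll release and go back for the next stroke.

```bash
python3 -m pendant '[0,0,0,0,0,-0.002,0, 0,0,0,0,0,-0.004,0, 0,0,0,0,0,-0.006,0,0,0,0,0,0,-0.012,0,0,0,0,0,0,-0.024,0,0,0,0,0,0,-0.024,0]' >/dev/null;python3 -c "
from h import *
st();axis(.031);axis(.031)"
```

```text
t 21.85 along axis -0.1 roll 40.7 z 71.5 mm F [-0.62 -0.66  1.13] M [ 0.02 -0.02 -0.04]
side 743 roll 31.3 mm yaw 0.3 deg zc 30.8 ext [-0.068  0.073]
top 568 roll 29.8 mm yaw -0.2 deg zc 31.9 ext [-0.072  0.072]
side 750 roll 31.3 mm yaw 0.2 deg zc 30.8 ext [-0.069  0.073]
top 563 roll 29.8 mm yaw -0.1 deg zc 31.8 ext [-0.072  0.072]
```

```bash
python3 -c "
from h import *
d=cam('top'); save(d,'pics/t5.png',(225,170,345,270),5)"
```

```text
(no output)
```

View pics/t5.png

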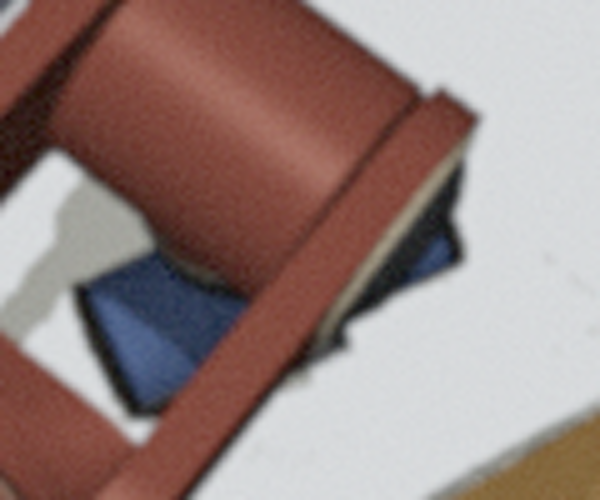

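The arm hides most of the speaker. The left end shows only blue, so the button's end isn't clear yet. Next stroke.

```bash
python3 -m pendant '[0,0,0,0,-0.063,0,0, 0,0,0,0,-0.063,0.01,0, 0,0,0,0,-0.063,0.018,0, 0,0,0,0,-0.063,0.021,0, 0,0,0,0,-0.063,0.0225,0]';python3 -c "
from h import *
st()"
```

```text
t: 22.72
tool_pos: [0.4955, -0.3238, 0.0651]
tool_rot: [1.688, 2.65, 0.0]
contact_force: [-2.5, 2.3, 6.0]
opening: 0.0
grip_force: 3.3
t 22.725 along axis -0.0 roll 22.1 z 65.1 mm F [ 3.1  -1.31  5.96] M [0.41 0.36 0.1 ]
```

```bash
python3 -m pendant '[0,0,0,0,0.006,0.0,0, 0,0,0,0,0.02,0,0, 0,0,0,0,0.034,0,0, 0,0,0,0,0.048,0,0, 0,0,0,0,0.062,0,0, 0,0,0,0,0.076,0,0, 0,0,0,0,0.09,0.0005,0, 0,0,0,0,0.104,0.001,0, 0,0,0,0,0.118,0.001,0, 0,0,0,0,0.13,0.0015,0, 0,0,0,0,0.13,0.0015,0]' >/dev/null;python3 -c "
from h import *
st();axis(.05)"
```

```text
t 24.1 along axis -0.2 roll 61.5 z 65.0 mm F [ 2.14 -1.14  7.  ] M [ 0.29  0.22 -0.  ]
side 666 roll 51.3 mm yaw 0.1 deg zc 30.9 ext [-0.068  0.073]
top 523 roll 49.6 mm yaw -0.2 deg zc 32.0 ext [-0.074  0.071]
```

```bash
python3 -m pendant '[0,0,0,0,0,-0.002,0, 0,0,0,0,0,-0.004,0, 0,0,0,0,0,-0.006,0,0,0,0,0,0,-0.012,0,0,0,0,0,0,-0.024,0,0,0,0,0,0,-0.024,0]' >/dev/null;python3 -c "
from h import *
st();axis(.05)
d=cam('top'); save(d,'pics/t6.png',(225,160,345,260),5)"
```

```text
t 24.95 along axis 0.1 roll 60.8 z 71.4 mm F [0.35 0.37 0.63] M [0.03 0.01 0.  ]
side 711 roll 50.5 mm yaw 0.0 deg zc 30.8 ext [-0.069  0.073]
top 534 roll 49.0 mm yaw -0.5 deg zc 32.0 ext [-0.074  0.071]
```

View pics/t6.png

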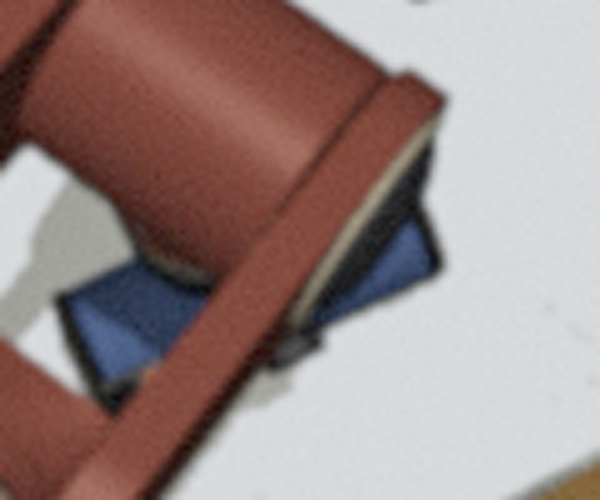

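The panel is on the left (+AX) side, with orange at (148,372). For the last stroke I'll press at -15 mm along the axis, clear of it.

```bash
python3 -m pendant '[0,0,0,-0.05,-0.069,0,0, 0,0,0,-0.05,-0.069,0.01,0, 0,0,0,-0.05,-0.069,0.018,0, 0,0,0,-0.05,-0.069,0.021,0, 0,0,0,-0.05,-0.069,0.0225,0]';python3 -c "
from h import *
st()"
```

```text
t: 25.72
tool_pos: [0.5185, -0.3293, 0.065]
tool_rot: [-1.687, -2.65, -0.001]
contact_force: [-1.3, 1.5, 4.9]
opening: 0.0001
grip_force: 3.1
t 25.725 along axis -14.6 roll 40.6 z 65.0 mm F [ 1.86 -0.55  4.94] M [ 0.37  0.25 -0.01]
```

```bash
python3 -m pendant '[0,0,0,0,0.006,0.0,0, 0,0,0,0,0.02,0,0, 0,0,0,0,0.034,0,0, 0,0,0,0,0.048,0,0, 0,0,0,0,0.062,0,0, 0,0,0,0,0.076,0,0, 0,0,0,0,0.09,0.0005,0, 0,0,0,0,0.104,0.001,0, 0,0,0,0,0.118,0.001,0, 0,0,0,0,0.13,0.0015,0, 0,0,0,0,0.14,0.003,0, 0,0,0,0,0.15,0.005,0]' >/dev/null;python3 -c "
from h import *
st();axis(.07)"
```

```text
t 27.225 along axis -14.8 roll 86.1 z 63.6 mm F [2.11 1.28 5.31] M [ 0.36 -0.1  -0.02]
side 637 roll 73.6 mm yaw 0.1 deg zc 29.9 ext [-0.07   0.073]
top 373 roll 72.0 mm yaw -0.4 deg zc 31.2 ext [-0.074  0.062]
```

```bash
python3 -m pendant '[0,0,0,0,0.008,0.003,0,0,0,0,0,0.014,0.005,0,0,0,0,0,0.014,0.005,0]' >/dev/null;python3 -c "
from h import *
st();axis(.07)"
python3 -m pendant '[0,0,0,0,0.014,0.003,0, 0,0,0,0,0.015,0.0,0, 0,0,0,0,0.016,-0.004,0,0,0,0,0,0.016,-0.012,0,0,0,0,0,0.016,-0.04,0,0,0,0,0,0.016,-0.08,0,0,0,0,0,0.016,-0.08,0]' >/dev/null;python3 -c "
from h import *
st();axis(.075);axis(.075)"
```

```text
t 27.7 along axis -14.8 roll 90.6 z 62.4 mm F [1.74 1.8  6.93] M [ 0.51 -0.18 -0.04]
side 640 roll 75.9 mm yaw 0.2 deg zc 29.3 ext [-0.071  0.075]
top 378 roll 74.2 mm yaw -0.6 deg zc 30.7 ext [-0.074  0.059]
t 28.675 along axis -15.7 roll 94.7 z 87.5 mm F [-0.28 -0.36  0.27] M [-0.05 -0.04  0.03]
side 776 roll 76.4 mm yaw 0.2 deg zc 29.3 ext [-0.072  0.073]
top 510 roll 74.3 mm yaw -0.4 deg zc 30.8 ext [-0.074  0.058]
side 760 roll 76.1 mm yaw 0.2 deg zc 29.3 ext [-0.07   0.074]
top 501 roll 74.6 mm yaw -0.6 deg zc 30.7 ext [-0.074  0.058]
```

```bash
python3 -c "
from h import *
for n in('side','top'):
    d=cam(n); W=world(d)-C0; c=d['image'].astype(int)
    k=(c[...,0]>c[...,2]*1.7)&(c[...,0]>c[...,1]*1.25)&(c[...,0]>90)&(W[...,2]>.05)&(W[...,2]<.085)&(abs(W@AX)<.1)&(abs(W@RO-.075)<.04)
    if k.sum(): P=W[k]; v,u=np.nonzero(k); print(n,k.sum(),'y',np.percentile(P@AX,[5,50,95]).round(4),'r',np.percentile(P@RO,[5,50,95]).round(4),'z',np.percentile(P[:,2],[5,50,95]).round(4),u.mean(),v.mean())
    save(d,f'pics/{n}7.png',(225,150,345,250) if n=='top' else (230,170,330,270),5)
"
```

```text
side 31 y [0.0471 0.0521 0.0581] r [0.0698 0.0766 0.0829] z [0.0646 0.0667 0.0676] 285.741935483871 231.58064516129033
top 19 y [0.0248 0.0478 0.0517] r [0.072  0.0797 0.084 ] z [0.0611 0.0675 0.0699] 248.26315789473685 211.0
```

View pics/side7.png

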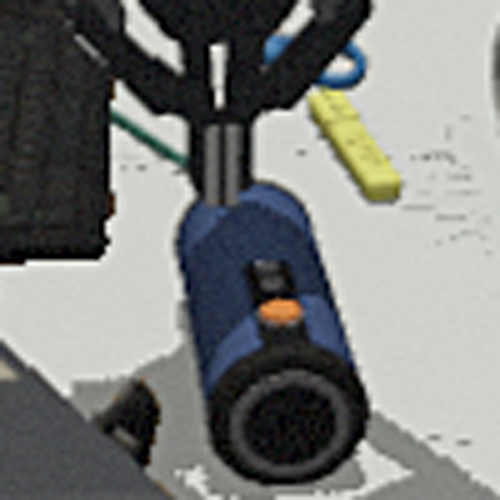

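The speaker sits on its foot, with the orange button on top at (280,310) in the crop. The grey keys are inboard of it. Move above the button, slightly outboard.

```bash
python3 -m pendant '[0,0,0,0.1,-0.03,0,0, 0,0,0,0.2,-0.066,0,0, 0,0,0,0.236,-0.066,0,0, 0,0,0,0.236,-0.066,0.03,0, 0,0,0,0.236,-0.066,0.058,0,0,0,0,0.236,-0.066,0.058,0,0,0,0,0.236,-0.066,0.058,0]' >/dev/null;python3 -c "
from h import *
st();to(C0+AX*.055+RO*.075+[0,0,.0675]);to(C0+AX*.055+RO*.075+[0,0,.0645])"
```

```text
t 29.85 along axis 55.7 roll 74.0 z 67.9 mm F [-1.07  0.29 -0.02] M [ 0.02 -0.02  0.05]
turn [-0.    -0.     0.009] shift [-0.0022  0.0035  0.0013]
turn [-0.    -0.     0.009] shift [-0.0022  0.0035  0.0113]
```

```bash
python3 -m pendant '[0,0,0,-0.001,0.002,0.003,0, 0,0,0,-0.001,0.002,0.006,0, 0,0,0,-0.001,0.002,0.008,0, 0,0,0,-0.001,0.002,0.008,0]' >/dev/null;python3 -c "
from h import *
st()"; python3 -m pendant '[0,0,0,0,0,0.002,0,0,0,0,0,0,0.003,0,0,0,0,0,0,0.003,0]' >/dev/null;python3 -c "
from h import *
st()"
```

```text
t 30.35 along axis 55.6 roll 74.5 z 65.9 mm F [ 0.83 -1.35  3.03] M [ 0.06  0.2  -0.02]
t 30.725 along axis 55.6 roll 74.6 z 65.2 mm F [ 0.88 -2.05  5.75] M [0.09 0.29 0.03]
```

```bash
python3 -m pendant '[0,0,0,0,0,0.002,0,0,0,0,0,0,0.004,0,0,0,0,0,0,0.004,0,0,0,0,0,0,0.004,0]' >/dev/null;python3 -c "
from h import *
st()"
```

```text
t 31.225 along axis 55.6 roll 74.9 z 65.1 mm F [ 3.68 -2.28 10.33] M [ 0.42  0.66 -0.02]
```

```bash
python3 -m pendant '[0,0,0,0,0,0.002,0,0,0,0,0,0,0.002,0,0,0,0,0,0,0.002,0]' >/dev/null;python3 -c "
from h import *
st()"; python3 -m pendant '[0,0,0,0,0,-0.004,0,0,0,0,0,0,-0.01,0,0,0,0,0,0,-0.02,0,0,0,0,0,0,-0.06,0,0,0,0,0,0,-0.2,0,0,0,0,0,0,-0.4,0,0,0,0,0,-0.2,-0.4,0,0,0,0,0,-0.4,-0.4,0,0,0,0,0,-0.5,-0.4,0,0,0,0,0,-0.5,-0.4,0]' >/dev/null;python3 -c "
from h import *
st();axis(.075)
save(cam('side'),'pics/s8.png')"
```

```text
t 31.6 along axis 55.6 roll 75.1 z 65.0 mm F [ 4.78 -3.18 13.08] M [0.55 0.84 0.05]
t 32.85 along axis 55.1 roll -76.8 z 183.2 mm F [0.53 0.45 0.78] M [ 0.01 -0.03  0.05]
side 791 roll 76.2 mm yaw 0.2 deg zc 29.3 ext [-0.071  0.073]
top 1703 roll 74.6 mm yaw 0.2 deg zc 30.3 ext [-0.074  0.07 ]
```

View pics/s8.png

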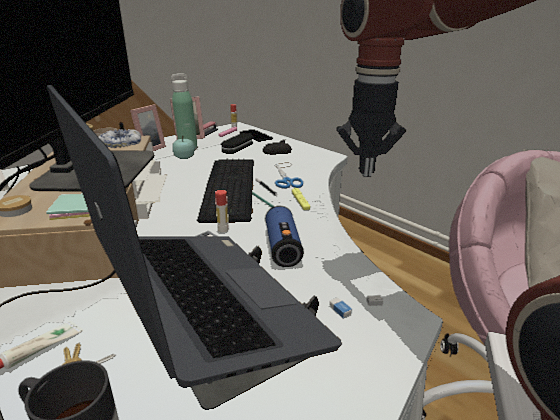

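The speaker sits on its foot with the button on top at (286,232). The other objects haven't moved and the arm is clear, so I'm handing in.

```bash
python3 -c "
from station import ctrl
print(ctrl.finish_job())"
```

```text
the job is handed in; nothing more can be done
None
```

I rolled the speaker onto its foot, pressed the power button until it bottomed out (about 13 N), moved the arm clear and handed in at about 33 s; the speaker rolled back during three early tries before it held, and the other objects look unmoved.

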